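# Hold the ball feeder's spring shutter open at the marker

## Robot

A 7-joint arm with a two-finger parallel gripper is mounted at the origin on the work surface. World frame = base frame: x ahead of the robot, y to its left, z up, the work surface at z = 0. Lengths are in m, angles in degrees, forces in N, time in s.
With the tool pointing down it reaches from about 0.425 to 0.875 m from the base axis. Payload 4.7 kg.
Tool frame: the origin (TCP) lies at the very end of the fingers, on their centre line; the grasp point (between the pads) lies 19 mm behind it; z points along the fingers, y is the direction in which the jaws open and shut (so a half turn about z gives the same grasp; the last joint's range is limited). The gripper opens to 87 mm and grips with 3 to 60 N. Pads are 19 mm wide; open, the fingers measure 117 mm over their backs; the gripper's body (75 mm by 190 mm) begins 51 mm behind the grasp point.
Start: joints at [-74.421, 18.392, -4.016, 83.108, 1.295, 78.541, -3.26], TCP at [0.166, 0.629, 0.223] pointing down, gripper open.
Joint ranges: [-163.93, 163.93], [-17.29, 119.83], [-79.2, 71.16], [3.27, 140.29], [-89.18, 269.18], [5.43, 117.66], [-154.24, 154.24]. Speed limits (degrees/s): [147.25, 147.25, 180, 180, 180, 180, 180].

## Interface

Orientations are given as [roll, pitch, yaw] about the fixed x, y, z axes, in that order (R = Rz(yaw) Ry(pitch) Rx(roll)).
In Python, from cell import env gives the robot as it stands.
- The arm moves only by the tool servo_tool, never from a script. Its argument "increments" is a list that holds one entry, the list of rows, each a list of 7 numbers: the shift along the tool's x, y, z in m, then the turn, a rotation vector about the tool's x, y, z in degrees, then the opening, from -1 (shut) to 1 (fully open). In form: [[[dx, dy, dz, rx, ry, rz, fingers], ...]]. A call has 1 to 20 rows; each row is the pose to reach, as a shift and turn from the pose commanded when the call began, along the tool's axes at that moment; what a row does not reach only later rows make up. A row lasts 1/10 s, in which the tool goes at most 50 mm and 8.59 degrees, less where a joint would pass 70% of its speed; a pose out of reach is approached as far as the arm can. A call with a gripper value outside its range is refused whole. The fingers move at their own pace and stop on an object; "squeeze" is the grip in N (left out, the last holds). Time passes only in rows, so rows that repeat a pose let the fingers close. It gives the time, the measured TCP pose, the force and the opening at its end, in the units of the state.
- env.get_obs(): the state, without advancing time (a new reading comes with each control period).
- env.read_camera(name): name is "side" or "top" or "wrist"; returns a dict with "frame" (480x640x3 uint8, blue, green, red), "intrinsics" (3x3 intrinsics, pixels), "rvec" (rotation vector, rad) and "tvec" (3), from world to camera coordinates, as OpenCV has them. Camera axes: x right, y down, z forward; pixel columns grow to the right and rows downward; lengths in m; the calibration is good to about 2 mm. The wrist camera is an equidistant fisheye: a pixel r from the principal point sees the ray r / f radians off the axis. A picture is of the moment at which its call begins. There is no depth.
- env.sign_off(): hands the job in, once; it reports no verdict.
The state is a dict: "time_s": time; "qpos": joint angles; "joint_velocities": joint speeds; "effort": joint torques, N m; "tool_pos": TCP position; "tool_rot": TCP orientation; "force": force on the tool from outside, world axes, zero at the start; "wrist_torque": the same for the moment, N m; "grip_width": finger opening in m.
Only numpy, scipy, OpenCV 4.12 (cv2) and the standard library are available. Lean on these libraries where they do the work, as an engineer would, in place of code of your own. Each camera call takes 0.05 s, during which the arm holds its last target.

## Task

Pull the blue grip of the spring-loaded shutter slowly out towards you until its yellow index lines up with the red marker on the scale, so that the three wooden balls roll down the chute into the tray by themselves. The shutter springs shut when let go, so keep hold of the grip: finish while still holding the index at the marker with all three balls in the tray. Never let the shutter snap back, do not touch the balls, and leave the glue bottle, sanding block and jar where they stand.

Things in the scene. Friction and masses are not known exactly. Their poses are not given: they have to be found in the camera images.
- feeder: Fixed wooden feeder; origin on the bench under the chute, at the shutter. The shutter is pulled along the feeder's -x (roughly to the robot; yaw up to 0.35 rad). Chute: 52 mm wide, up to 120 mm high, sloping from y = +158 mm (balls) down to y = -55 mm (over the tray). In front of it a guide beam: x = -28 to -228, y = -30 to +62 mm, top 64 mm above the bench, white scale on its +y half.
- grip (a point): Grasp point inside the shutter's upright blue grip, 116 mm above the bench, 25 mm below its top. The grip is 16 mm thick along the pull direction, 36 mm wide across, standing 67 to 141 mm above the bench. From its foot a steel bar (top 78 mm high) runs to the chute; free space 60 mm around at this height. Shut: at x = -115, y = 0 mm in the feeder's frame. Axes as the feeder's.
- index (a point): Tip of the yellow index (4 mm thick along the pull direction) that sticks out at the foot of the blue grip towards the feeder's +y and moves with it; 36 mm to the +y side of the grip's centre line, 73 mm above the bench, exactly as far along the feeder's x as the grip's centre.
- mark (a point): Tip of the fixed red marker (a plate 4 mm thick along the pull direction, 22 mm long across, top 80 mm above the bench) standing on the scale beside the index's path. With the shutter shut it is 42 to 78 mm farther along the pull direction (feeder's -x) than the index; when the two line up the points coincide. Its axes are parallel to the feeder's.
- shutter (a joint): How far the shutter is pulled out, m: 0 shut (where its spring holds it), at most 0.09. A spring pulls it shut with about 4 N at 0, rising to about 9 N at 0.08. At 0.038 and more it is fully clear of the chute.
- tray (a point): Centre of the inner floor of the catch tray under the chute's low end (feeder's -y side), 6 mm above the bench; inside 108 mm along x and 98 mm along y, walls 46 mm high, a higher board (95 mm) at the end. Axes parallel to the feeder's.
- ball0_center (a point): Centre of loose wooden ball 0, 32 mm across, about 14 g; it waits in the chute above the shutter and rolls into the tray by itself once the shutter is clear.
- ball1_center (a point): Centre of loose wooden ball 1, 32 mm across, about 14 g; it waits in the chute above the shutter and rolls into the tray by itself once the shutter is clear.
- ball2_center (a point): Centre of loose wooden ball 2, 32 mm across, about 14 g; it waits in the chute above the shutter and rolls into the tray by itself once the shutter is clear.
- glue: Bystander: upright white glue bottle, 52 mm across, 130 mm high, standing to the left of the guide beam; origin at the centre of its underside.
- sanding_block: Bystander: cork sanding block, 70 x 45 x 32 mm, lying to one side of the guide beam; origin at the centre of its underside.
- jar: Bystander: small glass jar with a steel lid, 52 mm across, 60 mm high, to one side of the guide beam; origin at the centre of its underside.
Things that resemble listed ones, but are neither listed nor needed, are in the scene too. Leave any purple look-alike of the part that bears ball0_center alone. What is shaped like the part that bears ball2_center but orange is not meant.

How it is judged (in metres and radians):
On the way:
1. the index is drawn to within 4 mm of the marker, held by the fingers (x of index in the frame of mark between -0.004 and 0.004 m and contact force between the fingers and shutter above 1.5 N), for 0.3 s.
At the end, for the whole second after the job is handed in: Through the last second the fingers hold the shutter (over 1.5 N on it), at rest (under 20 mm/s) with its index within 4 mm of the red marker along the pull direction, and all three balls lie in the tray (all of step 1 and velocity of joint shutter between -0.02 and 0.02 m/s and x of ball0_center in the frame of tray between -0.058 and 0.058 m and y of ball0_center in the frame of tray between -0.055 and 0.055 m and z of ball0_center in the frame of tray between 0 and 0.045 m and x of ball1_center in the frame of tray between -0.058 and 0.058 m and y of ball1_center in the frame of tray between -0.055 and 0.055 m and z of ball1_center in the frame of tray between 0 and 0.045 m and x of ball2_center in the frame of tray between -0.058 and 0.058 m and y of ball2_center in the frame of tray between -0.055 and 0.055 m and z of ball2_center in the frame of tray between 0 and 0.045 m); the arm keeps its last pose, push and grip.
It fails at once if the shutter snaps back (closing faster than 0.3 m/s) (velocity of joint shutter below -0.3 m/s).
It fails at once if the shutter is jerked out (faster than 0.25 m/s) (velocity of joint shutter above 0.25 m/s).
It fails at once if the robot touches a ball (contact force between any of the fingers, the arm and ball0 above 0.3 N or contact force between any of the fingers, the arm and ball1 above 0.3 N or contact force between any of the fingers, the arm and ball2 above 0.3 N).
It fails at once if the glue bottle, sanding block or jar is moved by more than 25 mm (distance of any of glue, sanding_block, jar from where it was at the start of the episode above 0.025 m).
It also fails if it takes over 35 s, if anything falls off the work surface, if the arm or the gripper's body presses on something with over 40 N, if the wrist force passes 120 N, or if a joint passes its speed limit or range.

## Working session

There is one attempt and no reset: what is moved stays moved. The work goes in short steps, Python scripts to look and compute and a tool call to move; the robot and the scene stay as the last step left them, time stands still between calls to the robot, and variables do not carry over. Pictures are saved under pics/ and viewed, and the job is handed in when it is done.

Besides the shell and the picture viewer there is one more tool, called after "Request:" as name(argument=value, ...), one argument or row to a line, values as JSON. servo_tool: Moves the arm, as the interface text tells. Its arguments: {"type":"object","properties":{"increments":{"type":"array","items":{"type":"array","items":{"type":"array","items":{"type":"number"}}}},"squeeze":{"type":"number"}},"required":["increments"]}

```bash
mkdir -p pics; python3 - <<'E'
from cell import env
import cv2,pickle
print(env.get_obs())
d={}
for n in ["side","top","wrist"]:
    c=env.read_camera(n); d[n]=c; cv2.imwrite(f"pics/{n}0.png",c["frame"]); print(n,c["intrinsics"].tolist(),c["rvec"],c["tvec"])
pickle.dump(d,open("c0.pkl","wb"))
E
```

```text
{'time_s': 0.0, 'qpos': array([-74.4206045 ,  18.4388877 ,  -4.01615428,  83.17619226,
         1.2952505 ,  78.54150175,  -3.25818138]), 'joint_velocities': array([-0.08272992,  0.05170492, -0.08065895,  0.01953099, -0.00032924,
       -0.02649524,  0.06121705]), 'effort': array([-4.48854435e-04, -4.91285455e+01, -4.04097615e-01, -3.12529778e+01,
       -6.39441842e-02,  4.39861254e-02,  1.96945653e-04]), 'tool_pos': array([0.1656271 , 0.62795483, 0.22145226]), 'tool_rot': array([-1.79888682e+02,  5.91838712e-03,  1.65232848e+02]), 'force': array([0.69246461, 0.41315175, 0.62542976]), 'wrist_torque': array([-0.04583495,  0.00737301,  0.02599427]), 'grip_width': 0.08691529686611882}
side [[525.5537775705674, 0.0, 324.10854695604706], [0.0, 525.5537775705674, 234.57197303551692], [0.0, 0.0, 1.0]] [ 2.05080565 -0.01616348  0.03505265] [-0.69014524  0.14164827  0.76339372]
top [[482.24191688647477, 0.0, 318.1914362870295], [0.0, 482.24191688647477, 243.36288287353187], [0.0, 0.0, 1.0]] [ 2.14281481 -2.17615229  0.04768454] [0.12270404 0.6894222  0.83184183]
wrist [[371.64829954431775, 0.0, 313.4804855091539], [0.0, 371.64829954431775, 240.49550272084028], [0.0, 0.0, 1.0]] [-2.3001669  -1.77368249 -0.25171142] [-0.64902371 -0.03415255  0.3910913 ]
```

View pics/side0.png

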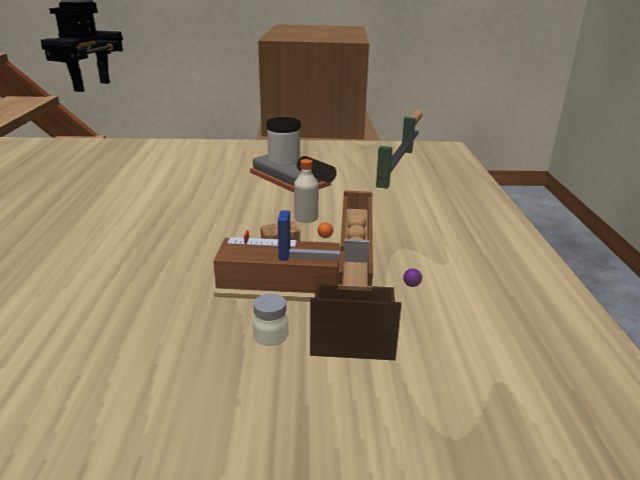

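View pics/top0.png

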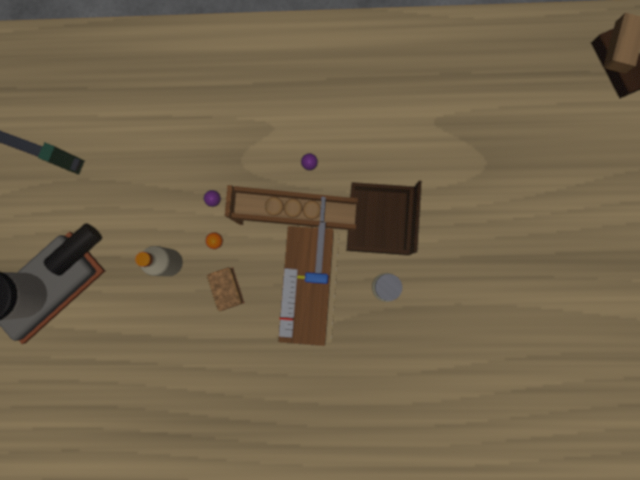

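View pics/wrist0.png

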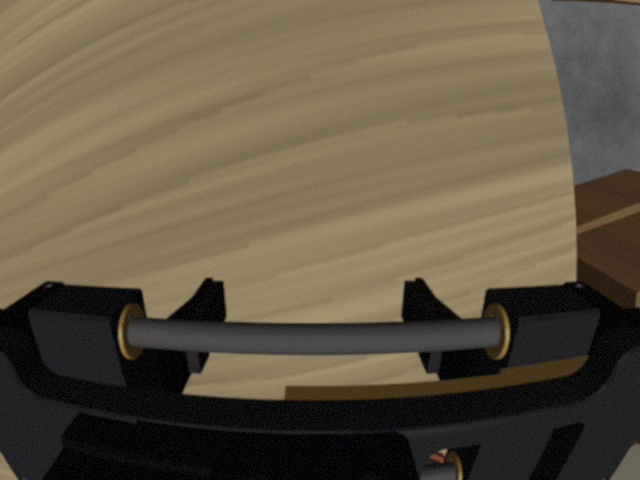

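The side view shows the blue grip at about (285,235) and the red marker at (247,237). The top view shows the grip at (317,278), the yellow index at (301,277) and the red marker at (287,319). I'll zoom in to measure.

```bash
python3 - <<'E'
import cv2,pickle
d=pickle.load(open("c0.pkl","rb"))
a=d["top"]["frame"][180:350,220:430]; cv2.imwrite("pics/topz.png",cv2.resize(a,None,fx=3.5,fy=3.5,interpolation=cv2.INTER_CUBIC))
a=d["side"]["frame"][190:310,200:390]; cv2.imwrite("pics/sidez.png",cv2.resize(a,None,fx=4,fy=4,interpolation=cv2.INTER_CUBIC))
E
```

```text
(no output)
```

View pics/topz.png

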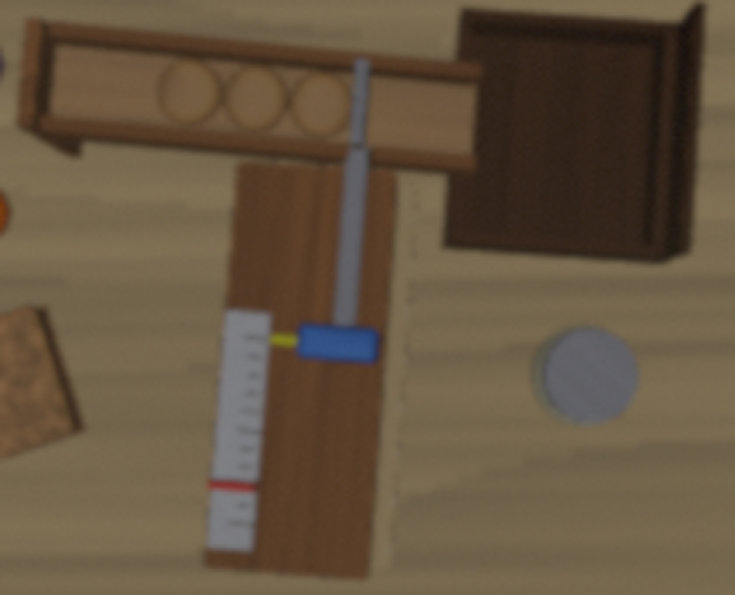

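View pics/sidez.png

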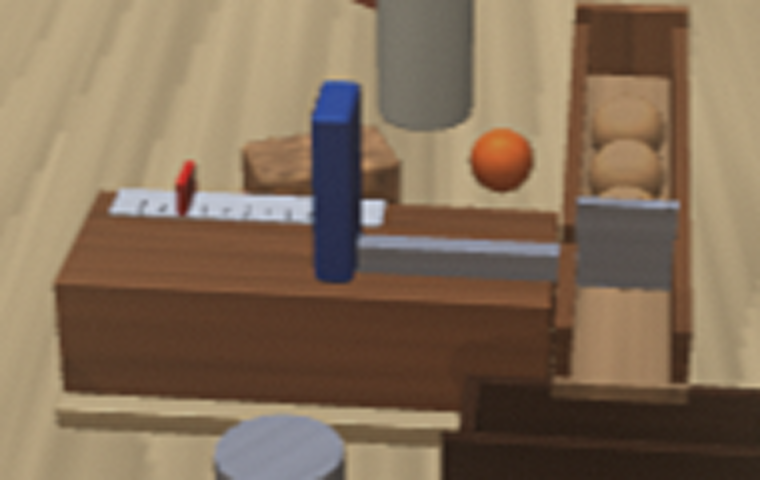

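```bash
cat > h.py <<'E'
import numpy as np,cv2
from scipy.optimize import least_squares
def proj(c,P): return cv2.projectPoints(np.asarray(P,float).reshape(-1,3),c["rvec"],c["tvec"],c["intrinsics"],None)[0][:,0]
def ray(c,uv,z):
    R=cv2.Rodrigues(np.array(c["rvec"],float))[0]; o=-R.T@np.array(c["tvec"]).ravel()
    n=cv2.undistortPoints(np.array([[uv]],float),c["intrinsics"],None)[0,0]
    d=R.T@np.array([n[0],n[1],1]); return o+d*(z-o[2])/d[2]
def Rz(a): return np.array([[np.cos(a),-np.sin(a)],[np.sin(a),np.cos(a)]])
E
python3 - <<'E'
from h import *; import pickle
d=pickle.load(open("c0.pkl","rb")); T,S=d["top"],d["side"]
zt=lambda p:(np.array(p)+.5)/3.5-.5+[220,180]
zs=lambda p:(np.array(p)+.5)/4-.5+[200,190]
corn=np.array([[-28,62],[-28,-30],[-228,-30],[-228,62]])/1e3
pt=[zt(p) for p in [(238,163),(397,177),(368,578),(205,566)]]
ps=[zs(p) for p in [(558,212),(552,305),(57,285),(110,193)]]
def W(q,P): return np.c_[P[:,:2]@Rz(q[2]).T+q[:2],P[:,2]]
P=np.c_[corn,np.full(4,.064)]
P=np.vstack([P,[-.115,.036,.075]])
for use in("t","s","ts"):
    def f(q):
        r=[]
        if "t" in use: r.append(proj(T,W(q,P))-np.array(pt+[zt((271,340))]))
        if "s" in use: r.append(proj(S,W(q,P[:4]))-np.array(ps))
        return np.concatenate(r).ravel()
    s=least_squares(f,[.6,0,0]); print(use,s.x,np.round(s.fun,1))
q=s.x
hsv=lambda F:cv2.cvtColor(F,cv2.COLOR_BGR2HSV)
F=T["frame"][180:350,260:430].astype(int)
m=(F[...,2]>F[...,1]*1.8)&(F[...,2]>110); v,u=np.nonzero(m); print("red",len(u),u.mean()+260,v.mean()+180,v.min()+180,v.max()+180)
M=ray(T,(u.mean()+260,v.mean()+180),.077); print("mark",M,(M[:2]-q[:2])@Rz(q[2]))
F=T["frame"][180:350,260:430].astype(int)
m=(F[...,0]>F[...,2]*1.6); v,u=np.nonzero(m); print("blue",len(u),u.mean()+260,v.mean()+180)
for z in(.141,.12):
  G=ray(T,(u.mean()+260,v.mean()+180),z); print(G,(G[:2]-q[:2])@Rz(q[2]))
print("grip world",W(q,np.array([[-.115,0,.116]])))
for (px,z) in (((118/3.5+220,0),0),):pass
# side: marker bottom/top
F=S["frame"][215:260,230:262].astype(int)
m=(F[...,2]>F[...,1]*1.8)&(F[...,2]>110); v,u=np.nonzero(m); print(u.mean()+230,v.mean()+215)
M=ray(S,(u.mean()+230,v.mean()+215),.072); print("markS",M,(M[:2]-q[:2])@Rz(q[2]))
E
```

```text
t [ 0.74319529  0.10432071 -0.09088915] [-3.1 -1.   4.5 -1.1  4.1  1.6 -3.4  0.6 -2.2 -0.3]
s [ 0.74475941  0.10361775 -0.08808787] [ 1.5 -2.3  1.   2.  -1.2  1.1 -1.3 -2.7]
ts [ 0.74387746  0.10425355 -0.0901276 ] [-3.  -1.3  4.6 -1.5  4.2  1.2 -3.2  0.2 -2.1 -0.7  1.1 -2.5  0.4  1.8
 -1.7  0.7 -1.6 -3. ]
red 19 286.0526315789474 318.42105263157896 318 319
mark [0.56199579 0.16593425 0.077     ] [-0.18669507  0.04505998]
blue 201 316.1940298507463 277.62189054726366
[0.62868443 0.1115992  0.141     ] [-0.11538664 -0.00305219]
[0.62896026 0.11252635 0.12      ] [-0.11519538 -0.00210397]
grip world [[0.62934422 0.1146042  0.116     ]]
245.76470588235293 233.41176470588235
markS [0.55895313 0.17710125 0.072     ] [-0.19073047  0.0559078 ]
```

```bash
cat >> h.py <<'E'
from scipy.spatial.transform import Rotation as Ro
def inc(env,pos,rpy):
    o=env.get_obs(); R0=Ro.from_euler("xyz",o["tool_rot"],degrees=True); R1=Ro.from_euler("xyz",rpy,degrees=True)
    return R0.inv().apply(np.array(pos)-o["tool_pos"]),(R0.inv()*R1).as_rotvec(degrees=True)
E
python3 - <<'E'
from h import *; from cell import env
print(inc(env,[.629,.1115,.222],[180,0,84.84]))
E
```

```text
(array([-5.79739064e-01, -3.81423650e-01,  3.39484802e-04]), array([-6.52867861e-02,  6.41310258e-02,  8.03914945e+01]))
```

Request:
servo_tool(
  increments=[
    [[-0.029,-0.019,0,0,0,4,1],[-0.058,-0.038,0,0,0,8,1],[-0.087,-0.057,0,0,0,12,1],[-0.116,-0.076,0,0,0,16,1],[-0.145,-0.095,0,0,0,20,1],[-0.174,-0.114,0,0,0,24,1],[-0.203,-0.133,0,0,0,28,1],[-0.232,-0.152,0,0,0,32,1],[-0.261,-0.171,0,0,0,36,1],[-0.29,-0.19,0,0,0,40,1],[-0.319,-0.21,0,0,0,44,1],[-0.348,-0.229,0,0,0,48,1],[-0.377,-0.248,0,0,0,52,1],[-0.406,-0.267,0,0,0,56,1],[-0.435,-0.286,0,0,0,60,1],[-0.464,-0.305,0,0,0,64,1],[-0.493,-0.324,0,0,0,68,1],[-0.522,-0.343,0,0,0,72,1],[-0.551,-0.362,0,0,0,76.4,1],[-0.58,-0.381,0,0,0,80.4,1]],
  ],
)

```text
time_s: 2.15
tool_pos: [0.6301, 0.1113, 0.2223]
tool_rot: [-180.0, -0.0, 84.7]
force: [-0.2, -0.0, -1.2]
grip_width: 0.0869
```

Request:
servo_tool(
  increments=[
    [[0,0,0,0,0,0,1],[0,0,0,0,0,0,1],[0,0,0,0,0,0,1]],
  ],
)

```text
time_s: 2.45
tool_pos: [0.6287, 0.1138, 0.2222]
tool_rot: [-179.9, -0.1, 85.0]
force: [-0.1, 0.8, 0.6]
grip_width: 0.087
```

```bash
python3 - <<'E'
from h import *; from cell import env
print(env.get_obs())
print(inc(env,[.629,.1115,.222],[180,0,84.84]))
for n in ["top","wrist","side"]:
    cv2.imwrite(f"pics/{n}1.png",env.read_camera(n)["frame"])
E
```

```text
{'time_s': 2.45, 'qpos': array([-35.21986471,  18.16205608,  28.5923292 ,  85.84041153,
        -8.82840468,  78.28116092, -11.0698335 ]), 'joint_velocities': array([-0.63561758, -0.42479913, -0.42302586,  0.15691346,  0.07522897,
        0.00868491,  0.00152508]), 'effort': array([ 1.01002928e+00, -4.43923402e+01,  5.75988919e+00, -3.09217215e+01,
        3.30540596e-02,  6.13731070e-03, -6.68332959e-04]), 'tool_pos': array([0.62869708, 0.11381476, 0.22218871]), 'tool_rot': array([-1.79934005e+02, -5.04371811e-02,  8.49559518e+01]), 'force': array([-0.07251238,  0.79426458,  0.59516214]), 'wrist_torque': array([-0.05841271,  0.05591633, -0.01862738]), 'grip_width': 0.08698426112053498}
(array([-0.00227933,  0.00050548,  0.00018612]), array([-0.06604613, -0.05037038,  0.11598088]))
```

View pics/wrist1.png

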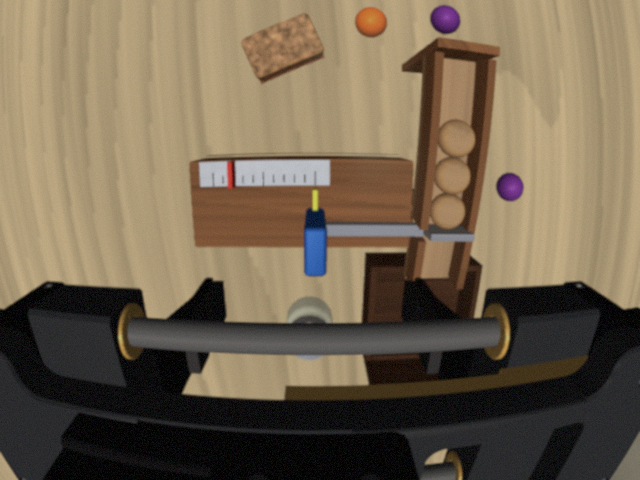

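View pics/side1.png

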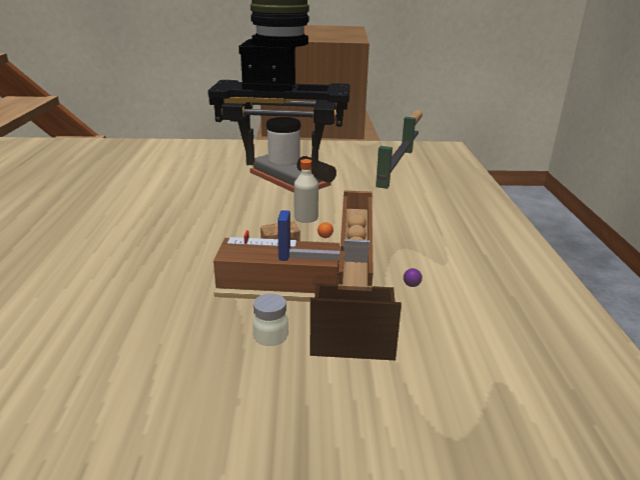

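View pics/top1.png

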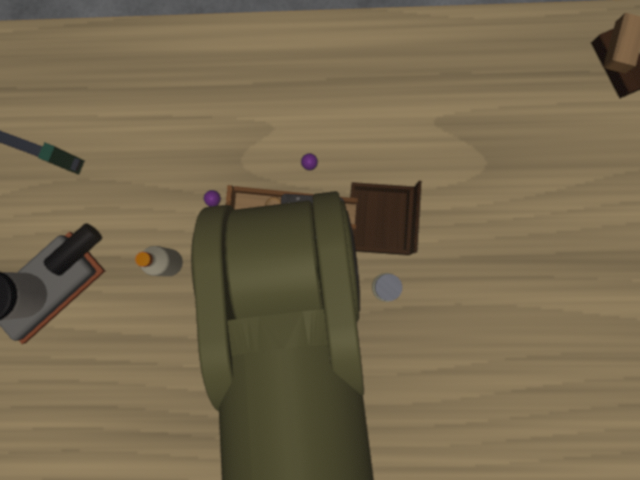

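The wrist view shows the blue grip at about (315,243), the index tip at (315,193), the marker at (231,174) and three balls above the shutter. I'll measure again in this camera.

```bash
cat >> h.py <<'E'
def rayw(c,uv,z):
    R=cv2.Rodrigues(np.array(c["rvec"],float))[0]; o=-R.T@np.array(c["tvec"]).ravel()
    K=c["intrinsics"]; p=(np.array(uv,float)-[K[0,2],K[1,2]])/K[0,0]; r=np.linalg.norm(p)
    d=R.T@np.r_[np.sin(r)*p/r,np.cos(r)]; return o+d*(z-o[2])/d[2]
YAW=-.0902; Q=np.array([.7439,.1020])
def fd(P): return (np.array(P)[:2]-Q)@Rz(YAW)
def masks(F):
    F=F.astype(int); b,g,r=F[...,0],F[...,1],F[...,2]
    return (r>g*2.2)&(r>100),(r>b*2.5)&(g>b*2.2)&(r>90)&(abs(r-g)<r*.25),(b>r*1.8)&(b>60)
E
python3 - <<'E'
from h import *; from cell import env
c=env.read_camera("wrist"); F=c["frame"]
m=masks(F[150:300,190:340])
for n,k in zip(("red","yel","blue"),m):
    v,u=np.nonzero(k); print(n,len(u),u.mean()+190,v.mean()+150,u.min()+190,u.max()+190,v.min()+150,v.max()+150)
cv2.imwrite("pics/wz.png",cv2.resize(F[150:290,185:345],None,fx=5,fy=4,interpolation=cv2.INTER_CUBIC) )
E
```

```text
red 117 229.86324786324786 175.2905982905983 228 232 162 188
yel 91 314.5164835164835 197.8021978021978 312 317 188 208
blue 1027 314.5121713729309 249.03310613437196 304 325 211 274
```

View pics/wz.png

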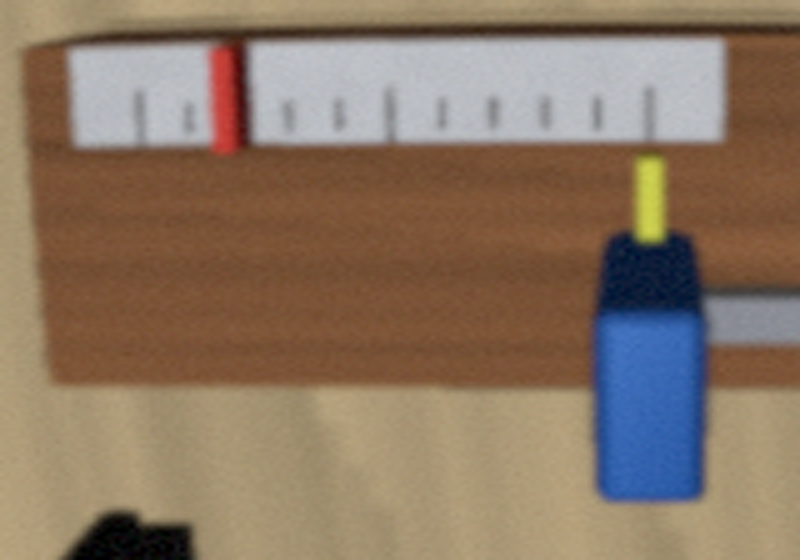

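```bash
python3 - <<'E'
from h import *; from cell import env
c=env.read_camera("wrist")
for n,uv,z in(("grip",(314.9,251),.141),("idx",(314.6,189),.075),("idxmid",(314.5,198),.075),("mark",(230.0,188),.08),("markmid",(230,175),.08),("beam-far-l",(189.5,161),.064)):
    P=rayw(c,uv,z); print(n,P,fd(P))
print(inc(env,[.629,.1115,.097],[180,0,84.84]))
E
```

```text
grip [0.6294369 0.1117859 0.141    ] [-0.11487927 -0.00056446]
idx [0.63232004 0.14503116 0.075     ] [-0.11500251  0.03280536]
idxmid [0.63156788 0.13737369 0.075     ] [-0.11506184  0.02511127]
mark [0.56174711 0.1535527  0.08      ] [-0.18605614  0.03493521]
markmid [0.56314977 0.16448236 0.08      ] [-0.1856437   0.04594678]
beam-far-l [0.52357074 0.18018763 0.064     ] [-0.22647653  0.05802301]
(array([-1.97804210e-03,  1.08724463e-04,  1.25742960e-01]), array([ 0.00291002, -0.03712204,  0.09764616]))
```

Request:
servo_tool(
  increments=[
    [[-0.001,0,0.015,0,0,0,1],[-0.002,0,0.03,0,0,0,1],[-0.002,0,0.045,0,0,0,1],[-0.002,0,0.06,0,0,0,1],[-0.002,0,0.075,0,0,0,1],[-0.002,0,0.09,0,0,0,1],[-0.002,0,0.105,0,0,0,1],[-0.002,0,0.115,0,0,0,1],[-0.002,0,0.122,0,0,0,1],[-0.002,0,0.125,0,0,0,1],[-0.002,0,0.125,0,0,0,1],[-0.002,0,0.125,0,0,0,1]],
  ],
)

```text
time_s: 3.9
tool_pos: [0.6298, 0.1103, 0.0982]
tool_rot: [179.9, -0.0, 84.8]
force: [-0.2, -0.1, -0.2]
grip_width: 0.0867
```

```bash
python3 - <<'E'
from h import *; from cell import env
o=env.get_obs();print(o["tool_pos"],o["tool_rot"],o["force"])
for n in ["wrist","side"]:
    cv2.imwrite(f"pics/{n}2.png",env.read_camera(n)["frame"])
E
```

```text
[0.62975825 0.11033286 0.09821156] [ 1.79937070e+02 -2.63632791e-02  8.48279967e+01] [-0.21686164 -0.09930192 -0.19489954]
```

View pics/wrist2.png

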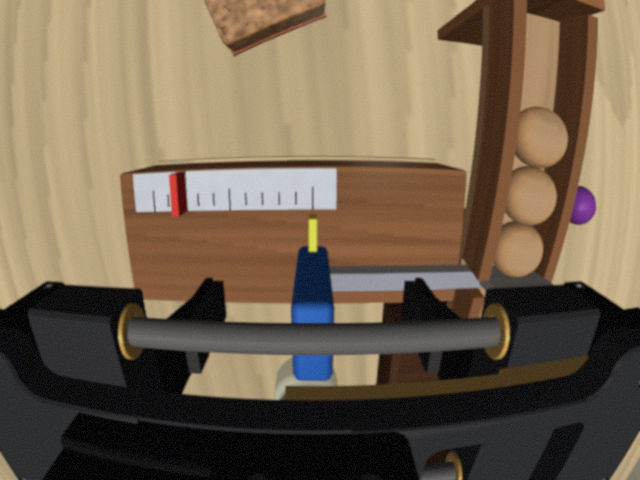

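View pics/side2.png

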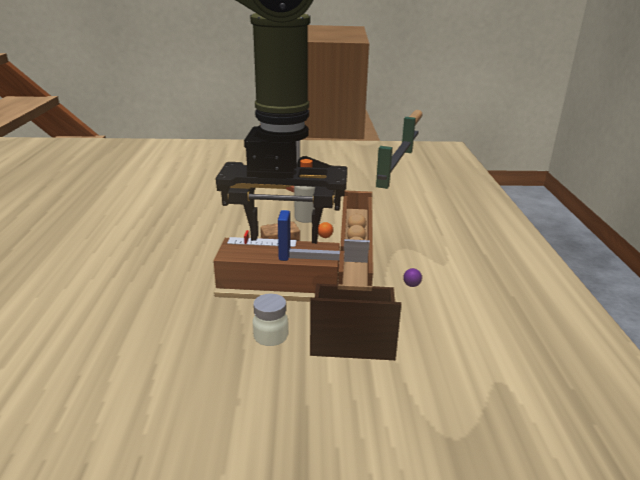

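The grip sits centred between the open fingers in the wrist view (grip at u≈313, fingers at 215 and 410) and in the side view. Closing now.

Request:
servo_tool(
  increments=[
    [[0,0,0,0,0,0,-1],[0,0,0,0,0,0,-1],[0,0,0,0,0,0,-1],[0,0,0,0,0,0,-1],[0,0,0,0,0,0,-1],[0,0,0,0,0,0,-1],[0,0,0,0,0,0,-1],[0,0,0,0,0,0,-1],[0,0,0,0,0,0,-1],[0,0,0,0,0,0,-1]],
  ],
  squeeze=40,
)

```text
time_s: 5.0
tool_pos: [0.6294, 0.1103, 0.0976]
tool_rot: [180.0, -0.0, 84.8]
force: [-0.1, 0.1, -0.5]
grip_width: 0.0158
```

```bash
python3 - <<'E'
from h import *; from cell import env
c=env.read_camera("wrist"); cv2.imwrite("pics/wrist3.png",c["frame"])
o=env.get_obs();print(o["tool_pos"],o["tool_rot"],o["force"],o["grip_width"])
Rr=Ro.from_euler("xyz",o["tool_rot"],degrees=True)
print(Rr.inv().apply([-np.cos(YAW),-np.sin(YAW),0]))
E
```

```text
[0.62935931 0.11026399 0.09758348] [ 1.79986559e+02 -2.17032790e-03  8.48354957e+01] [ 0.00409095  0.56445424 -0.34766427] 0.016125558301793706
[ 6.23952235e-05 -9.99999971e-01 -2.34580078e-04]
```

View pics/wrist3.png

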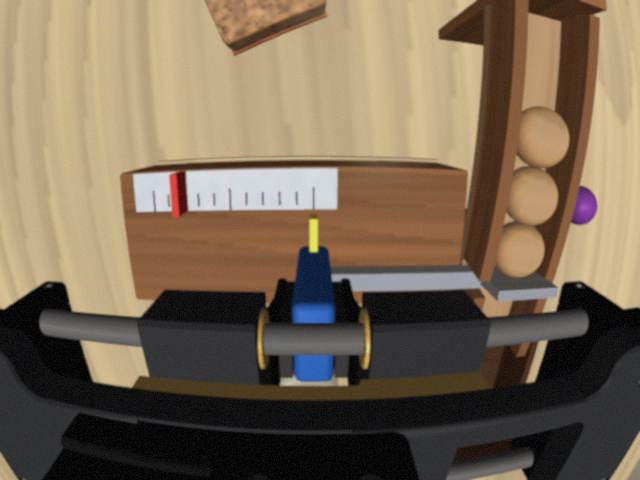

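The fingers stopped at 16 mm, which is the grip's thickness, so the grasp is sound. Now a slow pull of 57 mm, followed by a look.

Request:
servo_tool(
  increments=[
    [[0,-0.002,0,0,0,0,-1],[0,-0.005,0,0,0,0,-1],[0,-0.008,0,0,0,0,-1],[0,-0.011,0,0,0,0,-1],[0,-0.014,0,0,0,0,-1],[0,-0.017,0,0,0,0,-1],[0,-0.02,0,0,0,0,-1],[0,-0.023,0,0,0,0,-1],[0,-0.026,0,0,0,0,-1],[0,-0.029,0,0,0,0,-1],[0,-0.032,0,0,0,0,-1],[0,-0.035,0,0,0,0,-1],[0,-0.038,0,0,0,0,-1],[0,-0.041,0,0,0,0,-1],[0,-0.044,0,0,0,0,-1],[0,-0.047,0,0,0,0,-1],[0,-0.05,0,0,0,0,-1],[0,-0.053,0,0,0,0,-1],[0,-0.056,0,0,0,0,-1],[0,-0.057,0,0,0,0,-1]],
  ],
)

```text
time_s: 7.05
tool_pos: [0.5734, 0.1153, 0.0976]
tool_rot: [179.8, -0.0, 84.8]
force: [8.5, 0.1, -6.0]
grip_width: 0.0156
```

Request:
servo_tool(
  increments=[
    [[0,0,0,0,0,0,-1],[0,0,0,0,0,0,-1],[0,0,0,0,0,0,-1],[0,0,0,0,0,0,-1]],
  ],
)

```text
time_s: 7.45
tool_pos: [0.5734, 0.1153, 0.0975]
tool_rot: [179.9, -0.0, 84.8]
force: [7.7, -0.1, -5.4]
grip_width: 0.0159
```

```bash
python3 - <<'E'
from h import *; from cell import env
c=env.read_camera("wrist"); F=c["frame"]; cv2.imwrite("pics/wrist4.png",F)
o=env.get_obs();print(o["tool_pos"],o["tool_rot"],o["force"],o["grip_width"])
cv2.imwrite("pics/wz4.png",cv2.resize(F[150:260,200:360],None,fx=5,fy=5,interpolation=cv2.INTER_CUBIC) )
cv2.imwrite("pics/side4.png",env.read_camera("side")["frame"])
E
```

```text
[0.57344654 0.11523872 0.09753721] [ 1.79854092e+02 -5.96755255e-03  8.48237270e+01] [ 6.65661346  0.35173047 -4.75219115] 0.015864008052388127
```

View pics/wrist4.png

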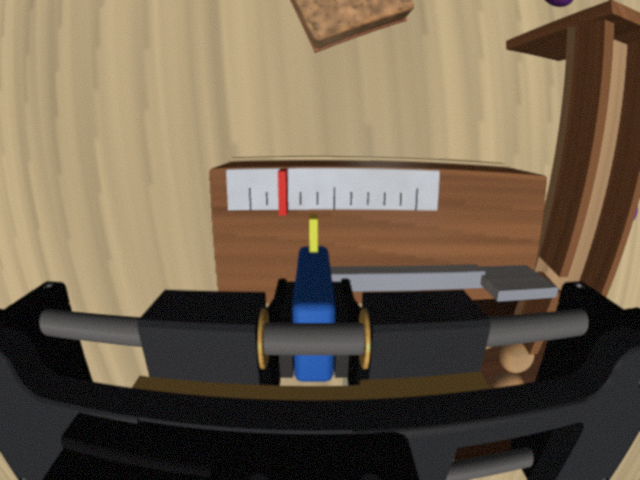

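View pics/wz4.png

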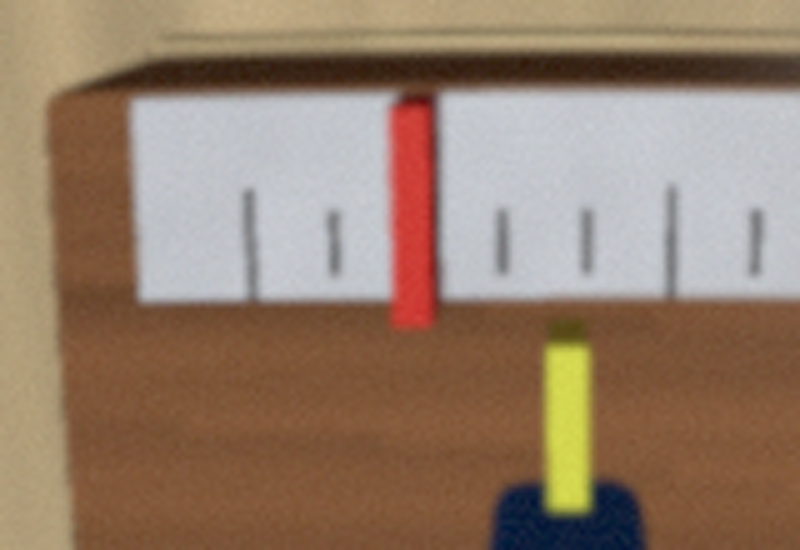

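View pics/side4.png

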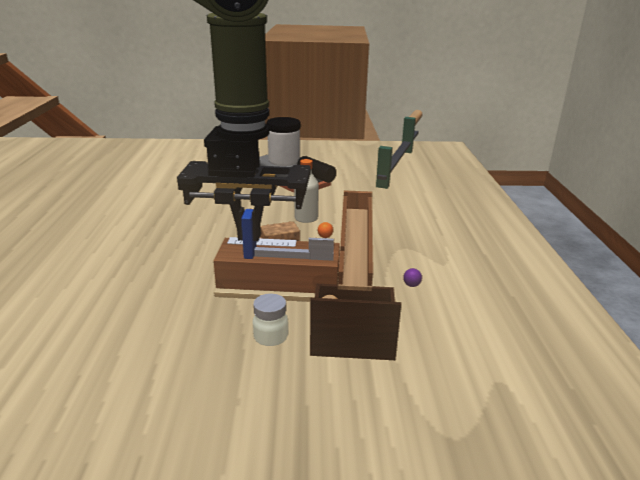

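The side view shows the chute empty, and the wrist view shows the balls in the tray area. The index (u≈313.6) is still about 31 px short of the marker (u≈282.6). I'll work out the remaining pull.

```bash
cat > gap.py <<'E'
from h import *; from cell import env
c=env.read_camera("wrist"); F=c["frame"]
r,y,b=masks(F[150:262,200:360])
r[:, :]&=True
def row(k,lo,hi):
    v,u=np.nonzero(k); s=(v+150>=lo)&(v+150<hi); return u[s].mean()+200,v[s].mean()+150,s.sum()
vr=np.nonzero(r)[0]+150; vy=np.nonzero(y)[0]+150; print(vr.min(),vr.max(),vy.min(),vy.max())
R_=row(r,vr.max()-8,vr.max()-1); Y=row(y,vy.min()+2,vy.min()+14); print(R_,Y)
for zr,zy in((.080,.075),(.078,.073)):
    A=rayw(c,R_[:2],zr);B=rayw(c,Y[:2],zy); print(fd(A),fd(B),(fd(A)-fd(B))*1e3)
E
python3 gap.py; python3 - <<'E'
import cv2
from h import *
for n in (3,4):
    F=cv2.imread(f"pics/wrist{n}.png"); r,y,b=masks(F[150:262,120:360]); v,u=np.nonzero(r); v2,u2=np.nonzero(y);print(n,u.mean()+120,v.max()+150,u2.mean()+120)
E
```

```text
170 215 214 250
(np.float64(282.271186440678), np.float64(210.10169491525423), np.int64(59)) (np.float64(313.0777777777778), np.float64(222.01111111111112), np.int64(90))
[-0.18664282  0.0378964 ] [-0.17140905  0.03061776] [-15.23377252   7.27864182]
[-0.18680884  0.0374865 ] [-0.17140566  0.03014016] [-15.40317903   7.34634354]
3 174.80448717948718 216 313.1747211895911
4 282.42424242424244 215 313.0996563573883
```

Request:
servo_tool(
  increments=[
    [[0,-0.002,0,0,0,0,-1],[0,-0.004,0,0,0,0,-1],[0,-0.006,0,0,0,0,-1],[0,-0.008,0,0,0,0,-1],[0,-0.01,0,0,0,0,-1],[0,-0.012,0,0,0,0,-1],[0,-0.014,0,0,0,0,-1],[0,-0.015,0,0,0,0,-1],[0,-0.015,0,0,0,0,-1],[0,-0.015,0,0,0,0,-1],[0,-0.015,0,0,0,0,-1]],
  ],
)

```text
time_s: 8.7
tool_pos: [0.5587, 0.1166, 0.0975]
tool_rot: [179.8, -0.0, 84.8]
force: [8.2, 0.7, -6.4]
grip_width: 0.0156
```

```bash
python3 gap.py; python3 - <<'E'
from h import *; from cell import env
c=env.read_camera("wrist"); F=c["frame"]; cv2.imwrite("pics/wrist5.png",F)
o=env.get_obs();print(o["time_s"],o["tool_pos"],o["tool_rot"],o["force"],o["grip_width"])
cv2.imwrite("pics/wz5.png",cv2.resize(F[150:260,240:400],None,fx=5,fy=5,interpolation=cv2.INTER_CUBIC) )
cv2.imwrite("pics/side5.png",cv2.resize(env.read_camera("side")["frame"][180:380,190:430],None,fx=3,fy=3))
cv2.imwrite("pics/top5.png",env.read_camera("top")["frame"])
E
```

```text
170 215 217 250
(np.float64(312.0), np.float64(210.21818181818182), np.int64(55)) (np.float64(312.9230769230769), np.float64(224.58653846153845), np.int64(104))
[-0.18673709  0.03777961] [-0.18627429  0.02924465] [-0.46280075  8.53495345]
[-0.18673875  0.03736869] [-0.18627089  0.02875246] [-0.46785571  8.61622891]
8.8 [0.55873515 0.11655388 0.09756021] [ 1.79826218e+02 -9.78542633e-03  8.48175942e+01] [ 7.82134707 -0.09929356 -6.17493934] 0.015931475336318907
```

View pics/wz5.png

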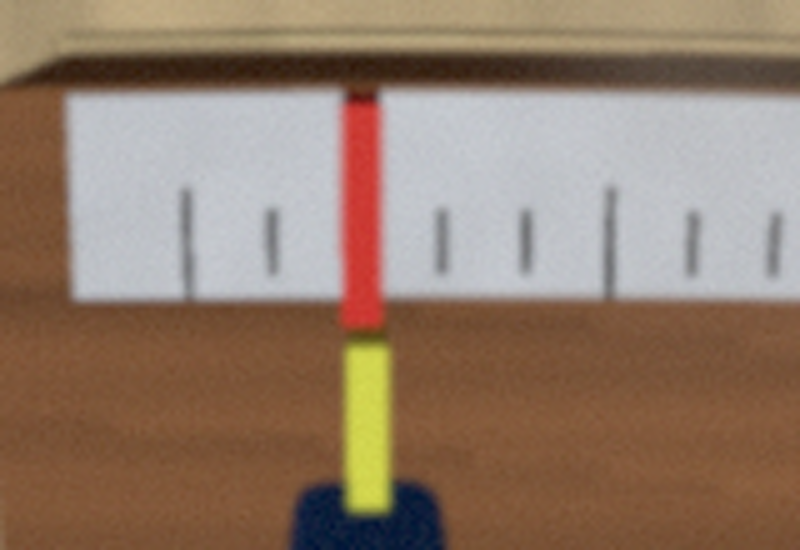

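View pics/side5.png

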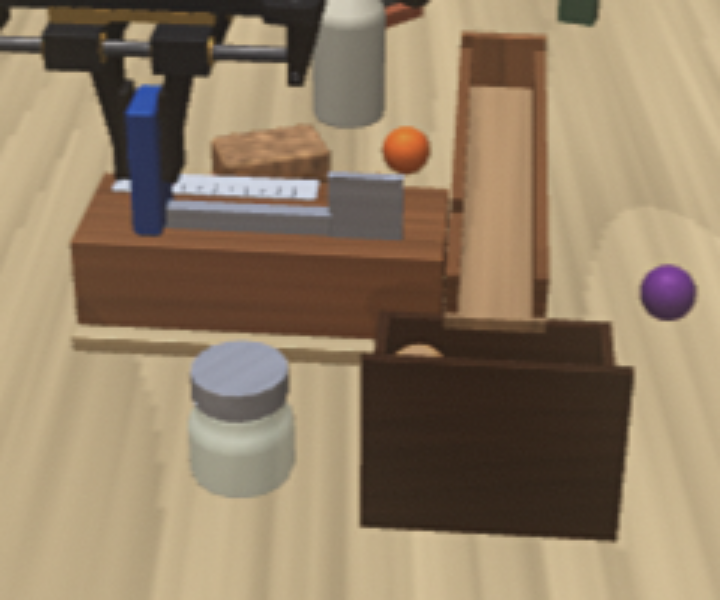

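View pics/top5.png

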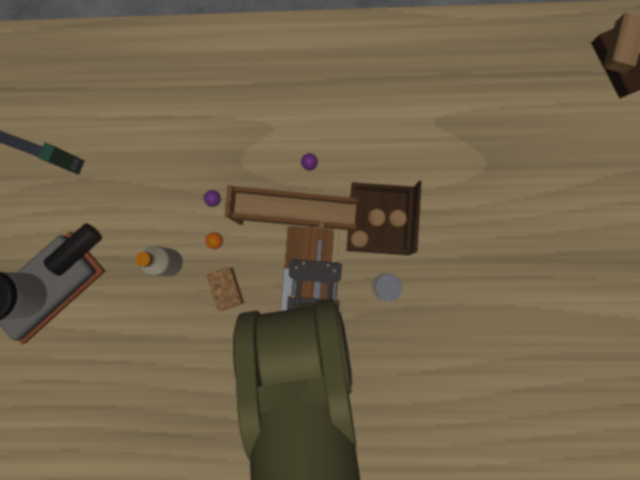

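The index and marker line up to about 0.5 mm in the wrist view. The top view shows all three balls in the tray at (360,239), (377,217) and (398,218). I'll nudge 0.5 mm, let everything settle, and check again.

Request:
servo_tool(
  increments=[
    [[0,-0.0005,0,0,0,0,-1],[0,-0.0005,0,0,0,0,-1],[0,-0.0005,0,0,0,0,-1],[0,-0.0005,0,0,0,0,-1],[0,-0.0005,0,0,0,0,-1],[0,-0.0005,0,0,0,0,-1],[0,-0.0005,0,0,0,0,-1],[0,-0.0005,0,0,0,0,-1],[0,-0.0005,0,0,0,0,-1],[0,-0.0005,0,0,0,0,-1]],
  ],
)

```text
time_s: 9.9
tool_pos: [0.5583, 0.1166, 0.0976]
tool_rot: [179.8, -0.0, 84.8]
force: [8.5, 0.4, -6.5]
grip_width: 0.0155
```

```bash
python3 gap.py; python3 - <<'E'
from h import *; from cell import env
c=env.read_camera("top"); cv2.imwrite("pics/top6.png",cv2.resize(c["frame"][170:300,200:430],None,fx=3,fy=3))
o=env.get_obs();print(o["time_s"],o["tool_pos"],o["force"],o["grip_width"])
for p in((360,239),(377,217),(398,218)): print(fd(ray(c,p,.022)))
for p in((349,250),(353,184),(419,182),(414,254)): print("tray edge",fd(ray(c,p,.046)))
E
```

```text
170 215 217 250
(np.float64(312.8148148148148), np.float64(210.3148148148148), np.int64(54)) (np.float64(313.07), np.float64(224.44), np.int64(100))
[-0.18673715  0.03773001] [-0.18660039  0.02932123] [-0.13675517  8.40877684]
[-0.18673401  0.03731855] [-0.18659585  0.02882988] [-0.13815064  8.48867182]
10.0 [0.55829894 0.11660756 0.09756102] [ 8.83234954 -0.40475159 -5.38335695] 0.015859085679921683
[-0.0392277  -0.06898847]
[ 0.00285621 -0.09680288]
[ 0.00371325 -0.13457511]
tray edge [-0.06223585 -0.05020493]
tray edge [ 0.05521703 -0.04893068]
tray edge [ 0.06667803 -0.16451604]
tray edge [-0.06088687 -0.16341289]
```

View pics/top6.png

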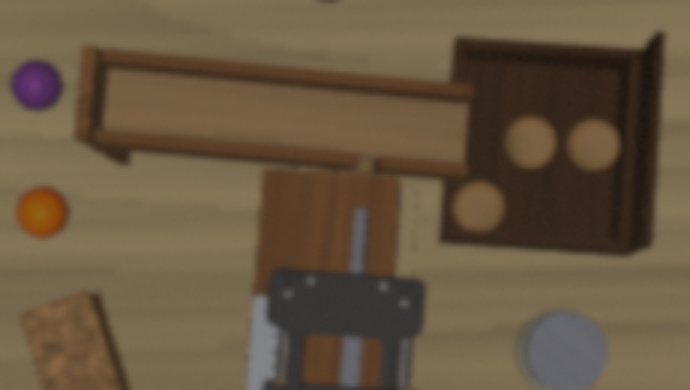

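All three balls lie at rest inside the tray, the alignment error is about 0.1 mm, and the grip is steady. Handing in.

```bash
python3 -c "
from cell import env
print(env.sign_off())"
```

```text
the job is handed in; nothing more can be done
None
```

I handed the job in at about 10 s, still holding the shutter open with its index at the red marker and all three balls in the tray. `sign_off` gave no verdict.

- **What I did:** I gripped the blue handle across its 16 mm thickness at 40 N. I then pulled it out at about 30 mm/s, roughly 71 mm in all, in three stages with a camera check after each.
- **Index and marker:** the last wrist-camera measurement put them about 0.1 mm apart along the pull direction, with camera calibration good to about 2 mm. The opening read 15.9 mm, and the tool felt a steady pull of about 8.5 N from the spring.
- **Balls and bystanders:** the last top view shows three balls lying inside the tray walls and the chute empty. The sanding block and jar are where they stood in that view, and the glue bottle was unmoved in the picture before it.
- **Disagreements:** my first fit to the beam's corners was off by up to 4.6 px, because the beam looked narrower than stated. The side camera put the marker about 4 mm farther out than the top and wrist cameras did. I relied on the wrist view for the final alignment.

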